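Shut and lock the filtration unit's access panel

TASK

The access panel of the filtration unit has been left standing open. Push it down fully shut with your fingertips, and only then set a fingertip in the slot of its black quarter-turn fastener and turn it clockwise as far as it goes, so that the slot runs from the front edge to the hinge and the panel is locked. Only push, never pick anything up; leave the glassware, jar and pot where they stand, and finish clear of everything.

Things in the scene. Friction and masses are not known exactly. Their poses are not given: they have to be found in the camera images.
- unit: White filtration unit fixed to the bench, 240 (x) x 300 (y) x 80 mm high. Origin: centre of its underside; x from front (robot side) to back, y left, z up. Panel over the bay at y -150 to 50. Left of it a deck, z 80, with fixed steel cup (50 wide, 40 tall, at x -70, y 100) and gauge (12 tall, at x 75, y 100). The panel's hinge line runs along y at x 110, z 80, the panel's back edge.
- panel (a joint): Angle of the hinged access panel, rad: 0 shut flat, positive with front edge up (starts 0.45 to 0.9, travel 0 to 1.3). Aluminium plate, 220 mm from hinge to front edge, 190 mm wide (unit y -145 to 45), 6 mm thick, 0.35 kg. Its stiff hinge keeps it at whatever angle it is left; a few newtons down near the front edge swing it shut.
- panel_front (a point): Point on the panel's outer (upper) face, on its centre line, 15 mm in from the front edge and 205 mm from the hinge line; it swings with the panel. With the panel shut it lies at x -95, y -50, z 86 mm in the unit's frame. A free strip 44 mm deep lies between the front edge and the fastener.
- cam (a joint): Turn of the quarter-turn cam fastener, rad: grows clockwise seen from above, from stop to stop: 0 (open: slot along the unit's y, parallel to the hinge) to 1.571 (locked: slot along the unit's x, from front to hinge). Starts 0 to 0.4. It has friction of about 0.12 N m and stays where it is left.
- cam_slot (a point): Centre of the slot's floor, on the fastener's axis; its y axis lies along the slot, z out of the panel. Fastener: plain disc 92 mm across, 4 thick, on the panel's outer face, with two black half-moon lugs (90 over all) 18 mm tall; between them the straight slot 36 wide, 18 deep, 82 long, open-ended. Panel shut: this point is at x -20, y -50, z 90 mm in the unit's frame, lug tops z 108.
- jar: Bystander: amber glass jar, 40 mm across, 50 mm tall, loose on the unit's deck. Origin under its centre.
- bottle_a: Bystander: green glass bottle, 72 mm across, 250 mm tall, on the bench right of the unit. Origin under its centre.
- bottle_b: Bystander: second green glass bottle, same size, right of the unit, farther back. Origin under its centre.
- pot: Bystander: white enamel pot, 150 mm across, 100 mm tall, left of the unit. Origin under its centre.
- measure: Bystander: glass measuring cylinder, 224 mm tall on an 80 mm foot, right of the unit, nearest the robot. Origin under its centre.
- dish: Bystander: lidded glass dish, 96 mm across, 19 mm tall, in front of the unit. Origin under its centre.
- beaker: Bystander: glass beaker, 64 mm across, 80 mm tall, in front of the unit. Origin under its centre.

How it is judged (in metres and radians):
On the way, in this order (a step that is already met when the one before it is completed fails the run):
1. the panel is pushed fully shut, the fastener still open (value of joint panel below 0.035 rad and value of joint cam below 0.8 rad), for 0.2 s.
2. the fastener reaches its locked stop, panel shut, with a fingertip down in the slot (value of joint panel below 0.035 rad and value of joint cam above 1.4 rad and horizontal distance between the grasp point and cam_slot below 0.075 m and z of the grasp point in the frame of cam_slot below 0.035 m), for 0.05 s.
At the end, for the whole second after the job is handed in: The panel is shut (within 0.035 rad, about 7 mm at its front edge), the fastener is turned clockwise to within 0.17 rad (10 degrees) of its locked stop, and both are at rest (value of joint panel below 0.035 rad and value of joint cam above 1.4 rad and velocity of joint cam between -0.05 and 0.05 rad/s and velocity of joint panel between -0.05 and 0.05 rad/s); the robot touches nothing.
It fails at once if the fastener is turned (past 0.8 rad) while the panel is not shut (above 0.1 rad) (value of joint cam above 0.8 rad and value of joint panel above 0.1 rad).
It fails at once if the panel is lifted higher than it ever starts (above 1.0 rad) (value of joint panel above 1 rad).
It fails at once if a bystander is lifted, carried, pushed more than 25 mm or tipped (distance of any of jar, bottle_a, bottle_b, pot, measure, dish, beaker from where it was at the start of the episode above 0.025 m or angle between any of jar, bottle_a, bottle_b, pot, measure, dish, beaker's own z axis and vertical above 0.4 rad).
It also fails if it takes over 38 s, if anything falls off the work surface, if the arm or the gripper's body presses on something with over 40 N, if the wrist force passes 120 N, or if a joint passes its speed limit or range.

ROBOT

A 6-joint arm with a two-finger parallel gripper is mounted at the origin on the work surface. World frame = base frame: x ahead of the robot, y to its left, z up, the work surface at z = 0. Lengths are in mm, angles in rad, forces in N, time in s.
With the tool pointing down it reaches from about 350 to 975 mm from the base axis. Payload 4.9 kg.
Tool frame: the origin (TCP) lies where the fingers leave the gripper's body, on its centre line; the fingertips stand 73 mm ahead of it and the grasp point (between the pads) lies 54 mm ahead of it (tip_extent is the distance from the TCP to the fingertips, in mm); x points along the fingers, z is the direction in which the jaws open and shut, and the axes are right-handed (so a half turn about x gives the same grasp; the last joint's range is limited). The gripper opens to 85 mm and grips with 20 to 120 N. Pads are 22 mm wide; open, the fingers measure 114 mm over their backs; the gripper's body (76 mm by 85 mm) begins 54 mm behind the grasp point. The pads swing forward as they close: fully open they stand 13 mm farther back than shut.
Start: joints at [1.228, 0.053, 1.613, -0, 1.476, -0.119], TCP at [138.701, 609.396, 303.904] pointing down, gripper open.
Joint ranges: [-3.01, 3.01], [-1.01, 2.22], [0.06, 2.58], [-1.02, 4.17], [0.09, 2.62], [-3.14, 3.14]. Speed limits (rad/s): [2.57, 2.57, 3.14, 3.14, 3.14, 3.14].

INTERFACE

Orientations are given as a unit quaternion [w, x, y, z].
In Python, from cell import state, grab_frame, hand_in, tip_extent gives the robot as it stands.
- The arm moves only by the tool drive_tool, never from a script. Its argument "steps" is a list that holds one entry, the list of rows, each a list of 7 numbers: the shift along the world's x, y, z in m, then the turn, a rotation vector about the world's x, y, z in degrees, then the opening, from -1 (shut) to 1 (fully open). In form: [[[tx, ty, tz, ax, ay, az, jaw], ...]]. A call has 1 to 8 rows; each row is the pose to reach, as a shift and turn from the pose commanded when the call began; what a row does not reach only later rows make up. A row lasts 1/8 s, in which the tool goes at most 62.5 mm and 10.7 degrees, less where a joint would pass 70% of its speed; a pose out of reach is approached as far as the arm can. A call with a gripper value outside its range is refused whole. The fingers move at their own pace and stop on an object; "squeeze" is the grip in N (left out, the last holds). Time passes only in rows, so rows that repeat a pose let the fingers close. It gives the time, the measured TCP pose, the force and the opening at its end, in the units of the state.
- state(): the state, without advancing time (a new reading comes with each control period).
- grab_frame(name): name is "scene" or "side" or "wrist"; returns a dict with "img" (420x560x3 uint8, red, green, blue), "range_z" (420x560 float32, mm along the optical axis (not along the pixel's ray), 0 where there is no reading), "fx", "fy", "cx", "cy" (pixels), "k1" (the pictures are not rectified: a ray, as slopes to the right and down, at radius r is drawn at 1 + k1 r^2 times it, then the intrinsics apply), "R" (3x3) and "t" (3): a world point X has camera coordinates R X + t. Camera axes: x right, y down, z forward; pixel columns grow to the right and rows downward; lengths in mm; the calibration is good to about 2 mm. A picture is of the moment at which its call begins.
- hand_in(): hands the job in, once; it reports no verdict.
The state is a dict: "time_s": time; "q": joint angles; "joint_vel": joint speeds; "joint_efforts": joint torques, N m; "eef_pos": TCP position; "tcp_rot": TCP orientation; "wrist_force": force on the tool from outside, world axes, zero at the start; "wrist_torque": the same for the moment, N m; "finger_gap": finger opening in mm.
Only numpy, scipy, OpenCV 4.12 (cv2) and the standard library are available. Lean on these libraries where they do the work, as an engineer would, in place of code of your own. Each camera call takes 0.05 s, during which the arm holds its last target. There are 200 camera calls.

## Working session

There is one attempt and no reset: what is moved stays moved. The work goes in short steps, Python scripts to look and compute and a tool call to move; the robot and the scene stay as the last step left them, time stands still between calls to the robot, and variables do not carry over. Pictures are saved under pics/ and viewed, about 8 in all and at most 12, crops included, and the job is handed in when it is done.

Besides the shell and the picture viewer there is one more tool, called as a command line: name --argument value ..., lists and objects as JSON in quotes. drive_tool: Moves the arm, as the interface text tells. Its arguments: {"type":"object","properties":{"steps":{"type":"array"},"squeeze":{"type":"number"}},"required":["steps"]}

```bash
ls; mkdir -p pics
cat > h.py <<'E'
import numpy as np, cv2, pickle
from cell import state, grab_frame, hand_in, tip_extent
def grab(n, f):
    d=grab_frame(n); pickle.dump(d,open(f'pics/{f}.pkl','wb')); cv2.imwrite(f'pics/{f}.png',d['img'][:,:,::-1]); return d
def load(f): return pickle.load(open(f'pics/{f}.pkl','rb'))
def cloud(d):
    H,W=d['range_z'].shape; v,u=np.mgrid[:H,:W]
    K=np.array([[d['fx'],0,d['cx']],[0,d['fy'],d['cy']],[0,0,1]],float)
    p=np.stack([u.ravel(),v.ravel()],1).astype(np.float64)[:,None]
    n=cv2.undistortPoints(p,K,np.array([d['k1'],0,0,0],float))[:,0]
    z=d['range_z'].ravel()[:,None].astype(float)
    X=np.hstack([n*z,z]); X=(X-np.array(d['t']))@np.array(d['R'])
    X[z[:,0]==0]=np.nan
    return X.reshape(H,W,3)
def proj(d,P):
    c=np.atleast_2d(P)@np.array(d['R']).T+np.array(d['t']); s=c[:,:2]/c[:,2:]; s=s*(1+d['k1']*(s**2).sum(1,keepdims=True))
    return s*[d['fx'],d['fy']]+[d['cx'],d['cy']]
E
python3 -c "
from h import *
print(state(), tip_extent)
for n in ['scene','side']:
    d=grab(n,n+'0'); print(n,d['k1'],-np.array(d['R']).T@d['t'])
"
```

```text
pics
{'time_s': 0.0, 'q': array([ 1.22798179e+00,  5.33648493e-02,  1.61432982e+00,  3.89651830e-05,
        1.47598454e+00, -1.19015716e-01]), 'joint_vel': array([ 0.00229059, -0.00116448, -0.00049957,  0.0004165 , -0.00086164,
        0.00065861]), 'joint_efforts': array([-3.46499975e-03, -3.93684018e+01, -3.70174885e+01, -2.84876332e-04,
        7.03864556e-03,  6.61520076e-06]), 'eef_pos': array([138.54738208, 608.95505071, 302.63650572]), 'tcp_rot': array([ 0.55207203, -0.44141536,  0.55334083,  0.44066186]), 'wrist_force': array([0.78922489, 0.05371229, 0.49177037]), 'wrist_torque': array([-0.01699855, -0.03377956,  0.01495413]), 'finger_gap': 85.47441029835609} 72.6
scene -0.18134432670770506 [ 858.42470209 -620.73745392  960.43078509]
side -0.14120258326572369 [ 613.98423533 -731.25155732  927.4772012 ]
```

View pics/scene0.png

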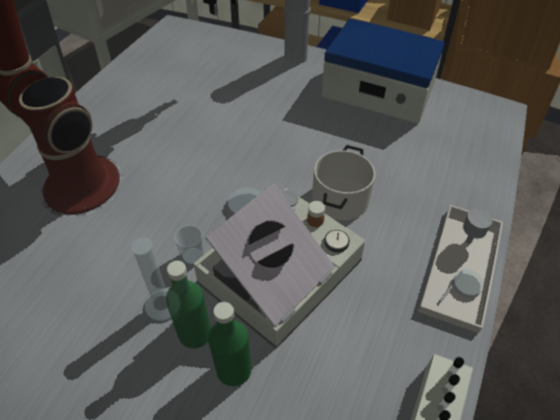

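View pics/side0.png

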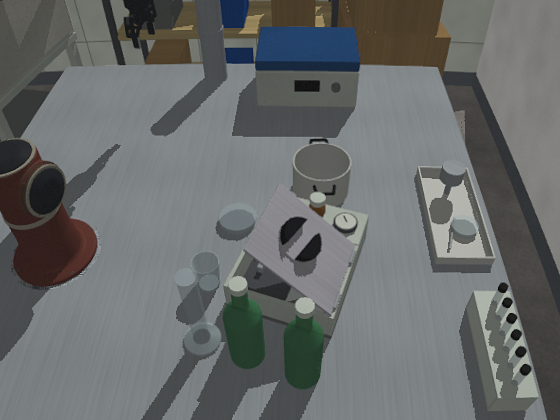

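The scene picture shows the unit around (285,260), with the panel open and its fastener at about (270,245). The bottles are at (190,310) and (230,350), the pot is at (343,185) and the measure is at (155,280). The side picture agrees, with the fastener at about (300,240).

```bash
cat > fit.py <<'E'
from h import *
import sys
rng=np.random.default_rng(0)
for n,poly in [('scene0',[(222,228),(270,195),(320,262),(278,310)]),('side0',[(255,225),(280,195),(342,240),(322,275)])]:
    d=load(n); X=cloud(d); m=np.zeros(X.shape[:2],np.uint8); cv2.fillPoly(m,[np.array(poly)],1)
    m=(m>0)&~np.isnan(X[...,0]); P=X[m]
    best=None
    for _ in range(400):
        a=P[rng.choice(len(P),3,False)]; nn=np.cross(a[1]-a[0],a[2]-a[0]); nn/=np.linalg.norm(nn)+1e-9
        i=abs((P-a[0])@nn)<2.5
        if best is None or i.sum()>best.sum(): best=i
    Q=P[best]; c=Q.mean(0); nn=np.linalg.svd(Q-c,full_matrices=False)[2][2]; nn*=np.sign(nn[2])
    tilt=np.arccos(nn[2]); print(n,'inl',best.mean(),'c',c.round(1),'n',nn.round(3),'tilt',tilt.round(3))
    # normal of opened panel leans toward -x_unit?? front up -> normal leans to back... front is -x, up => normal toward -x*... 
    print(' horiz dir of normal deg',np.degrees(np.arctan2(nn[1],nn[0])).round(2))
    # deck points at z~80
    zz=X[...,2]; r=(abs(zz-80)<5)&(X[...,0]>300)&(X[...,0]<1000)&(abs(X[...,1])<500)
    D=X[r][:,:2].astype(np.float32); print(' deck',len(D),cv2.minAreaRect(D))
    img=d['img'].copy(); img[r]=[255,0,0]
    h=abs((X-c)@nn)<4; h&=(zz>70)&(zz<320)
    img[h&m]=[0,200,255]
    cv2.imwrite(f'pics/{n}_fit.png',cv2.resize(img[150:350,180:380,::-1],None,fx=3,fy=3,interpolation=cv2.INTER_NEAREST))
a,b=[cv2.imread(f'pics/{n}_fit.png') for n in('scene0','side0')]
cv2.imwrite('pics/fit2.png',cv2.resize(np.hstack([a,b]),(800,400)))
E
python3 fit.py
```

```text
scene0 inl 0.6522438762739138 c [618.6 -90.2 151.5] n [ 0.574 -0.184  0.798] tilt 0.647
 horiz dir of normal deg -17.78
 deck 3105 ((654.2877197265625, 16.181396484375), (705.8131103515625, 379.1415100097656), 57.0235710144043)
side0 inl 0.5880184331797235 c [610.5 -62.8 164.8] n [ 0.574 -0.179  0.799] tilt 0.645
 horiz dir of normal deg -17.28
 deck 2271 ((655.0787353515625, 17.345550537109375), (711.296875, 382.51324462890625), 57.12758255004883)
```

View pics/fit2.png

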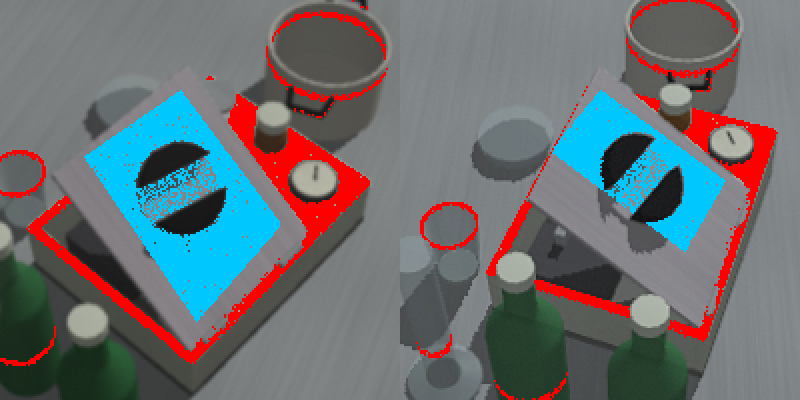

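```bash
cat > fit2.py <<'E'
from h import *
yaw=np.radians(-17.5)
for n in('scene0','side0'):
    d=load(n); X=cloud(d); zz=X[...,2]
    r=(abs(zz-80)<4)&(X[...,0]>450)&(X[...,0]<850)
    k,lab,st,_=cv2.connectedComponentsWithStats(r.astype(np.uint8),connectivity=8)
    D=np.vstack([X[lab==i] for i in range(1,k) if st[i,4]>150])[:,:2]
    u,_,_=[None]*3
    best=None
    for y in np.radians(np.arange(-21,-14,.25)):
        e=np.array([[np.cos(y),np.sin(y)],[-np.sin(y),np.cos(y)]]); p=D@e.T
        lo,hi=np.percentile(p,.3,axis=0),np.percentile(p,99.7,axis=0); A=np.prod(hi-lo)
        if best is None or A<best[0]: best=(A,np.degrees(y),hi-lo,e.T@((hi+lo)/2),e)
    print(n,best[:4])
    # fastener: points 22mm above panel plane
    c=np.array([618.6,-90.2,151.5]) if n=='scene0' else np.array([610.5,-62.8,164.8]); nn=np.array([.574,-.182,.798]); nn/=np.linalg.norm(nn)
    s=(X-c)@nn; g=d['img'].max(2)
    L=(s>16)&(s<27)&(g<60)&(abs(X[...,0]-610)<120)&(abs(X[...,1]+80)<120)
    P=X[L]; ey=np.array([np.sin(-yaw),np.cos(yaw),0]); ex=np.cross(ey,nn); ctr=P.mean(0)
    Q=np.stack([(P-ctr)@ex,(P-ctr)@ey],1).astype(np.float32)
    w,v=np.linalg.eigh(np.cov(Q.T)); print(' lugs',len(P),ctr.round(1),'h',np.median(s[L]).round(1),'slot dir(ex,ey)',v[:,0].round(3),w.round(0),'circ',cv2.minEnclosingCircle(Q))
    # clusters
    t=(zz>10)&(X[...,0]>350)&(X[...,0]<950)&(X[...,1]>-450)&(X[...,1]<350)
    if n=='scene0': pass
    from scipy import ndimage
    Pt=X[t]; H,xe,ye=np.histogram2d(Pt[:,0],Pt[:,1],bins=[np.arange(350,951,10),np.arange(-450,351,10)])
    lb,k=ndimage.label(H>3,np.ones((3,3)))
    ix=((Pt[:,0]-350)//10).astype(int).clip(0,59); iy=((Pt[:,1]+450)//10).astype(int).clip(0,79)
    for i in range(1,k+1):
        q=Pt[lb[ix,iy]==i]
        if len(q)>80: print('  cl',len(q),q.min(0).round(),q.max(0).round())
E
python3 fit2.py
```

```text
scene0 (np.float64(340936.6397951254), np.float64(-14.250000000000002), array([420.79731249, 810.21582048]), array([591.17829484, 226.40851588]))
 lugs 744 [615.2 -92.7 180.6] h 21.8 slot dir(ex,ey) [-0.2  -0.98] [380. 892.] circ ((-0.3260360062122345, 1.0894442796707153), 45.279605865478516)
  cl 1433 [ 373. -260.   10.] [ 440. -204.  227.]
  cl 871 [ 372. -113.   10.] [437. -49.  84.]
  cl 482 [401.  67.  13.] [469. 160.  25.]
  cl 15772 [ 450. -216.   10.] [770. 127. 220.]
  cl 2506 [ 474. -291.   10.] [ 544. -221.  253.]
  cl 2571 [ 586. -331.   10.] [ 657. -261.  255.]
  cl 2966 [586. 126.  10.] [736. 344. 104.]
  cl 242 [929. -13.  10.] [950. 278.  31.]
side0 (np.float64(344952.78209905553), np.float64(-14.250000000000002), array([426.50266899, 808.79395883]), array([587.81351009, 230.2735677 ]))
 lugs 612 [614.5 -93.6 181.7] h 21.6 slot dir(ex,ey) [-0.206 -0.979] [366. 893.] circ ((1.0822855234146118, 0.8282604217529297), 45.588436126708984)
  cl 1715 [ 373. -260.   10.] [ 448. -195.  226.]
  cl 914 [ 372. -114.   10.] [435. -50.  85.]
  cl 868 [405.  65.  11.] [499. 159.  25.]
  cl 12401 [ 451. -217.   10.] [769.  99. 219.]
  cl 2753 [ 472. -292.   10.] [ 544. -231.  252.]
  cl 2740 [ 585. -332.   10.] [ 655. -270.  252.]
  cl 2529 [588. 124.  10.] [734. 312. 103.]
  cl 349 [928. -13.  10.] [950. 310.  29.]
```

Measured: unit origin at about (608, -38), yaw -17.5°. The panel is at 0.645 rad and the cam at about 0.2 rad. Next I move above the panel's front strip.

drive_tool --steps '[[[0.03,-0.049,0.02,0,0,0,0],[0.06,-0.098,0.04,0,0,0,0],[0.09,-0.147,0.06,0,0,0,0],[0.12,-0.196,0.06,0,0,0,0],[0.15,-0.245,0.06,0,0,0,0],[0.18,-0.294,0.06,0,0,0,0],[0.21,-0.343,0.06,0,0,-2,0],[0.24,-0.392,0.06,0,0,-4.5,0]]]' --squeeze 20

```text
time_s: 1.1
eef_pos: [379.1, 215.7, 363.5]
tcp_rot: [0.57, -0.419, 0.57, 0.419]
wrist_force: [0.8, 0.3, 0.5]
finger_gap: 42.4
```

drive_tool --steps '[[[0.03,-0.049,0,0,0,0,0],[0.06,-0.098,0,0,0,0,0],[0.09,-0.147,0,0,0,0,0],[0.12,-0.196,0,0,0,0,0],[0.15,-0.245,0,0,0,0,0],[0.178,-0.292,0,0,0,0,0],[0.178,-0.292,-0.02,0,0,0,0],[0.178,-0.292,-0.04,0,0,0,0]]]'

```text
time_s: 2.1
eef_pos: [556.3, -74.4, 322.1]
tcp_rot: [0.569, -0.418, 0.57, 0.419]
wrist_force: [0.1, 0.6, 0.2]
finger_gap: 43.1
```

Run:
```python
from h import *
s=state(); print({k:np.round(s[k],3) for k in('time_s','eef_pos','tcp_rot','q','wrist_force','finger_gap')})
d=grab('scene','s1'); e=grab('side','e1')
a=cv2.resize(d['img'][120:320,170:370],(400,400)); b=cv2.resize(e['img'][120:320,200:400],(400,400))
cv2.imwrite('pics/p4.png',np.hstack([a,b])[:,:,::-1])
```

```text
{'time_s': np.float64(2.1), 'eef_pos': array([556.268, -74.371, 322.085]), 'tcp_rot': array([ 0.569, -0.418,  0.57 ,  0.419]), 'q': array([-0.266, -0.109,  1.741,  0.   ,  1.511, -1.534]), 'wrist_force': array([0.108, 0.643, 0.241]), 'finger_gap': np.float64(43.112)}
```

View pics/p4.png

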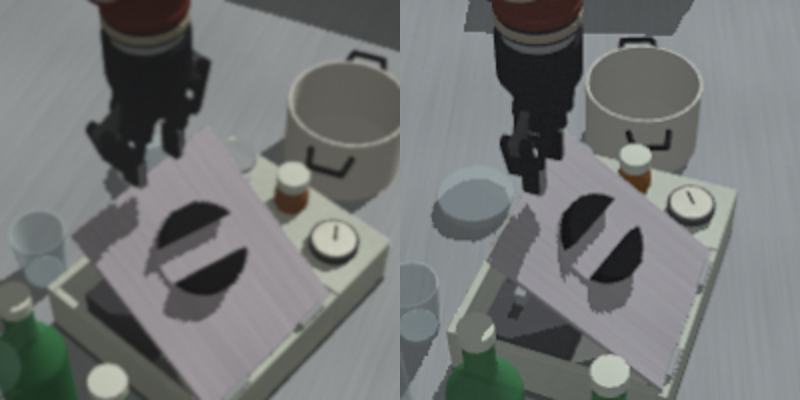

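The gripper is above the panel's free front strip in both views (crop pixels about (150,160) and (530,180)). Now I push down along the arc.

drive_tool --steps '[[[0,0,-0.02,0,0,0,0],[0,0,-0.038,0,0,0,0],[-0.006,0.002,-0.05,0,0,0,0],[-0.012,0.0035,-0.06,0,0,0,0],[-0.018,0.0055,-0.07,0,0,0,0],[-0.023,0.007,-0.08,0,0,0,0],[-0.028,0.0085,-0.09,0,0,0,0],[-0.031,0.0095,-0.1,0,0,0,0]]]'

```text
time_s: 3.2
eef_pos: [525.2, -65.1, 223.2]
tcp_rot: [0.569, -0.419, 0.57, 0.419]
wrist_force: [-0.1, 0.8, 2.2]
finger_gap: 42.4
```

drive_tool --steps '[[[-0.003,0.001,-0.01,0,0,0,0],[-0.007,0.002,-0.02,0,0,0,0],[-0.01,0.003,-0.03,0,0,0,0],[-0.012,0.004,-0.038,0,0,0,0],[-0.014,0.0045,-0.046,0,0,0,0],[-0.015,0.005,-0.05,0,0,0,0]]]'

```text
time_s: 3.95
eef_pos: [510.4, -60.1, 173.2]
tcp_rot: [0.569, -0.419, 0.57, 0.419]
wrist_force: [0.9, -1.5, 1.2]
finger_gap: 42.9
```

Run:
```python
from h import *
s=state(); print({k:np.round(s[k],3) for k in('time_s','eef_pos','wrist_force','finger_gap')})
d=grab('scene','s2'); e=grab('side','e2')
a=cv2.resize(d['img'][120:320,170:370],(400,400)); b=cv2.resize(e['img'][120:320,200:400],(400,400))
cv2.imwrite('pics/p5.png',np.hstack([a,b])[:,:,::-1])
```

```text
{'time_s': np.float64(3.95), 'eef_pos': array([510.402, -60.065, 173.221]), 'wrist_force': array([ 0.875, -1.545,  1.232]), 'finger_gap': np.float64(42.858)}
```

View pics/p5.png

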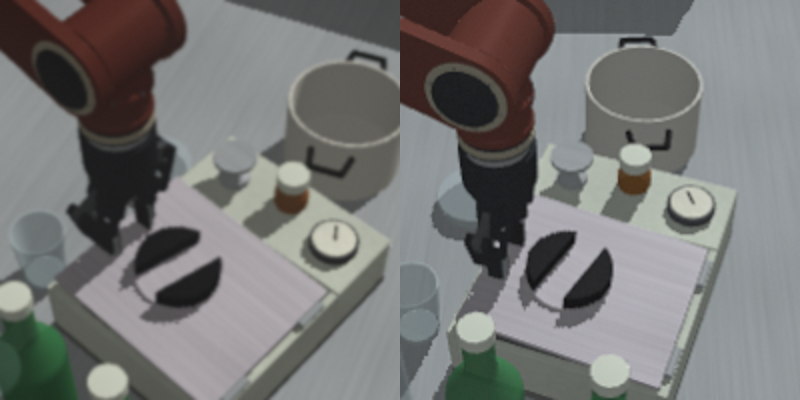

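The panel is nearly shut in both views, with the tips on the front strip at about (115,245) in the left crop. I keep pushing until the force shows the stop.

drive_tool --steps '[[[-0.001,0,-0.004,0,0,0,0],[-0.002,0.001,-0.008,0,0,0,0],[-0.003,0.001,-0.011,0,0,0,0],[-0.003,0.001,-0.014,0,0,0,0],[-0.003,0.001,-0.016,0,0,0,0]]]'

```text
time_s: 4.68
eef_pos: [507.6, -59.0, 157.6]
tcp_rot: [0.57, -0.419, 0.57, 0.419]
wrist_force: [0.3, 0.5, 1.2]
finger_gap: 42.6
```

drive_tool --steps '[[[0,0,-0.002,0,0,0,0],[0,0,-0.004,0,0,0,0]]]'

```text
time_s: 4.92
eef_pos: [507.8, -59.0, 156.5]
tcp_rot: [0.569, -0.418, 0.57, 0.42]
wrist_force: [-11.8, 2.5, 25.2]
finger_gap: 42.7
```

The 25 N contact means the panel is at its stop. I hold briefly, lift, and move over the fastener with the jaws aligned to the slot.

drive_tool --steps '[[[0,0,0,0,0,0,0],[0,0,0,0,0,0,0],[0,0,0.02,0,0,0,0],[0,0,0.055,0,0,0,0],[0.02,-0.006,0.065,0,0,-4,0],[0.045,-0.014,0.065,0,0,-8,0],[0.066,-0.021,0.065,0,0,-11.5,0],[0.066,-0.021,0.065,0,0,-11.5,0]]]'

```text
time_s: 5.92
eef_pos: [574.2, -80.5, 218.4]
tcp_rot: [0.608, -0.36, 0.609, 0.36]
wrist_force: [-0.2, -0.2, 0.1]
finger_gap: 42.5
```

Run:
```python
from h import *
s=state(); print({k:np.round(s[k],3) for k in('time_s','eef_pos','wrist_force','finger_gap')})
q=s['tcp_rot']; from scipy.spatial.transform import Rotation as R
M=R.from_quat(np.roll(q,-1)).as_matrix(); print(M.round(3), 'jaw deg',np.degrees(np.arctan2(M[1,2],M[0,2])))
for n in('scene','side'):
    d=grab(n,n+'3'); X=cloud(d); g=d['img'].max(2)
    loc=(X[...,:2]-[608.2,-38.4])@np.array([[.954,.301],[-.301,.954]]).T if 0 else None
    y=np.radians(-17.5); ex=np.array([np.cos(y),np.sin(y)]); ey=np.array([-ex[1],ex[0]]); D=X[...,:2]-[608.2,-38.4]; U,V=D@ex,D@ey; Z=X[...,2]
    for u0 in(-95,-50,0,50,100):
        m=(abs(U-u0)<12)&(V>-145)&(V<-105)&(abs(Z-86)<12); print(n,u0,m.sum(),np.nanmedian(Z[m]).round(1) if m.any() else '')
    L=(abs(Z-108)<4)&(g<70)&(abs(U+20)<60)&(abs(V+50)<60)
    P=np.stack([U[L],V[L]],1); w,v=np.linalg.eigh(np.cov(P.T)); print(len(P),P.mean(0),P.min(0),P.max(0),v[:,0],w)
d=load('scene3');e=load('side3')
a=cv2.resize(d['img'][150:300,190:340],(400,400)); b=cv2.resize(e['img'][150:300,220:370],(400,400))
cv2.imwrite('pics/p6.png',np.hstack([a,b])[:,:,::-1])
```

```text
{'time_s': np.float64(5.925), 'eef_pos': array([574.157, -80.462, 218.426]), 'wrist_force': array([-0.213, -0.19 ,  0.14 ]), 'finger_gap': np.float64(42.501)}
[[-0.001 -0.876  0.482]
 [ 0.     0.482  0.876]
 [-1.     0.001 -0.   ]] jaw deg 61.19256121815623
scene -95 184 85.4
scene -50 200 85.9
scene 0 202 85.5
scene 50 226 85.5
scene 100 233 85.6
511 [-11.0146465 -48.8274528] [-63.28915242 -90.22975923] [27.26637694 -4.41827315] [-0.36330535 -0.93167013] [400.98179827 832.15035101]
side -95 53 86.0
side -50 203 85.3
side 0 211 85.6
side 50 88 85.8
side 100 226 85.4
451 [-10.78638471 -54.90888171] [-63.37337857 -89.76200718] [27.60665291 -5.32036135] [ 0.02160989 -0.99976648] [350.20955133 862.30225808]
```

View pics/p6.png

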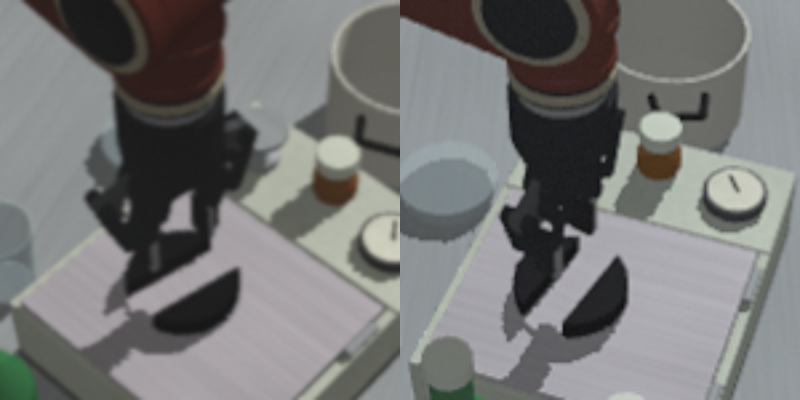

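The panel reads flat at z ≈ 85.6 mm across its depth, so it is shut. In both crops the slot lies below the tips and is still close to its starting direction. I lower the tips into the slot.

drive_tool --steps '[[[0.001,0.001,-0.015,0,0,0,0],[0.001,0.001,-0.028,0,0,0,0],[0.001,0.001,-0.034,0,0,0,0],[0.001,0.001,-0.038,0,0,0,0],[0.001,0.001,-0.042,0,0,0,0]]]'

```text
time_s: 6.65
eef_pos: [574.9, -79.1, 176.9]
tcp_rot: [0.609, -0.36, 0.609, 0.36]
wrist_force: [1.0, -0.4, -0.5]
finger_gap: 42.9
```

drive_tool --steps '[[[0,0,-0.004,0,0,0,0],[0,0,-0.008,0,0,0,0],[0,0,-0.011,0,0,0,0],[0,0,-0.013,0,0,0,0]]]'

```text
time_s: 7.15
eef_pos: [574.7, -79.1, 163.7]
tcp_rot: [0.609, -0.36, 0.609, 0.36]
wrist_force: [0.9, 0.1, -0.3]
finger_gap: 42.8
```

The tips are in the slot with no contact force. Now I turn clockwise.

drive_tool --steps '[[[0,0,0,0,0,-5,0],[0,0,0,0,0,-10,0],[0,0,0,0,0,-15,0],[0,0,0,0,0,-20,0],[0,0,0,0,0,-25,0],[0,0,0,0,0,-30,0],[0,0,0,0,0,-35,0],[0,0,0,0,0,-40,0]]]'

```text
time_s: 8.15
eef_pos: [574.2, -78.3, 163.9]
tcp_rot: [0.695, -0.128, 0.696, 0.13]
wrist_force: [-2.2, 3.9, 2.3]
finger_gap: 42.7
```

Run:
```python
from h import *
s=state(); print({k:np.round(s[k],3) for k in('time_s','eef_pos','wrist_force','wrist_torque','q','finger_gap')})
```

```text
{'time_s': np.float64(8.15), 'eef_pos': array([574.216, -78.293, 163.867]), 'wrist_force': array([-2.174,  3.866,  2.304]), 'wrist_torque': array([0.498, 0.405, 0.087]), 'q': array([-2.640e-01,  7.400e-02,  1.835e+00,  1.000e-03,  1.235e+00,
       -6.320e-01]), 'finger_gap': np.float64(42.712)}
```

Torque is close to the friction value, so the cam is turning. I continue.

drive_tool --steps '[[[0,0,0,0,0,-5,0],[0,0,0,0,0,-10,0],[0,0,0,0,0,-15,0],[0,0,0,0,0,-20,0],[0,0,0,0,0,-25,0],[0,0,0,0,0,-30,0],[0,0,0,0,0,-35,0],[0,0,0,0,0,-40,0]]]'

```text
time_s: 9.15
eef_pos: [574.0, -77.2, 163.9]
tcp_rot: [0.696, 0.118, 0.699, -0.115]
wrist_force: [-3.2, 7.0, 3.6]
finger_gap: 42.2
```

drive_tool --steps '[[[0,0,0,0,0,-3,0],[0,0,0,0,0,-6,0]]]'

```text
time_s: 9.4
eef_pos: [574.1, -77.1, 163.9]
tcp_rot: [0.689, 0.154, 0.692, -0.151]
wrist_force: [-3.2, 8.3, 4.5]
finger_gap: 42.5
```

Run:
```python
from h import *
s=state(); print({k:np.round(s[k],3) for k in('time_s','eef_pos','wrist_force','wrist_torque','q','finger_gap')})
d=grab('scene','s4'); e=grab('side','e4')
a=cv2.resize(d['img'][150:300,190:340],(400,400)); b=cv2.resize(e['img'][150:300,220:370],(400,400))
cv2.imwrite('pics/p7.png',np.hstack([a,b])[:,:,::-1])
```

```text
{'time_s': np.float64(9.4), 'eef_pos': array([574.05 , -77.069, 163.89 ]), 'wrist_force': array([-3.228,  8.319,  4.531]), 'wrist_torque': array([1.212, 0.487, 0.095]), 'q': array([-0.263,  0.074,  1.835,  0.004,  1.237,  0.17 ]), 'finger_gap': np.float64(42.456)}
```

View pics/p7.png

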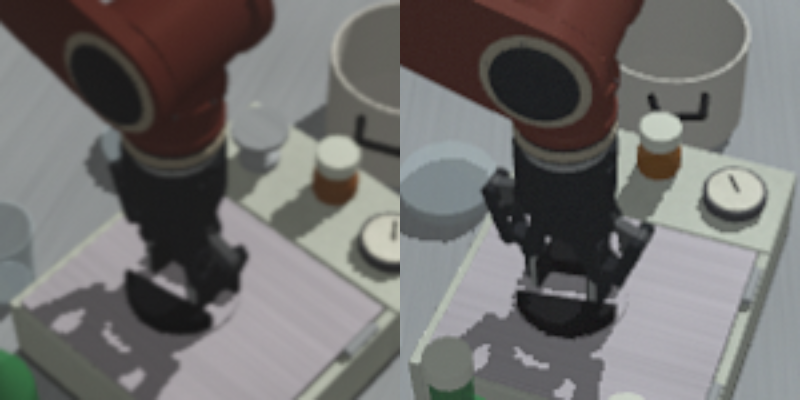

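The slot has turned to run almost from front to hinge, with the lug edge at (125,275) to (210,330) in the left crop. I continue to the stop.

drive_tool --steps '[[[0,0,0,0,0,-2,0],[0,0,0,0,0,-4,0],[0,0,0,0,0,-6,0]]]'

```text
time_s: 9.88
eef_pos: [574.2, -76.9, 163.9]
tcp_rot: [0.68, 0.19, 0.683, -0.187]
wrist_force: [-2.2, 8.1, 4.0]
finger_gap: 42.9
```

Run:
```python
from h import *
from scipy.spatial.transform import Rotation as R
s=state(); M=R.from_quat(np.roll(s['tcp_rot'],-1)).as_matrix(); print('jaw',np.degrees(np.arctan2(M[1,2],M[0,2])),s['wrist_force'],s['wrist_torque'],s['q'][5])
for n in('scene','side'):
    d=grab(n,n+'5'); X=cloud(d); g=d['img'].max(2); y=np.radians(-17.5); ex=np.array([np.cos(y),np.sin(y)]); ey=np.array([-ex[1],ex[0]]); D=X[...,:2]-[608.2,-38.4]; U,V=D@ex,D@ey; Z=X[...,2]
    L=(abs(Z-108)<3)&(g<70)&(abs(U+20)<50)&(V<-60)&(V>-100)
    P=np.stack([U[L],V[L]],1); b=[]
    for u in range(-50,12,6):
        q=P[abs(P[:,0]-u)<3]
        if len(q)>3: b.append((u,np.percentile(q[:,1],97)))
    b=np.array(b); print(n,len(P),'edge slope deg',np.degrees(np.arctan(np.polyfit(b[:,0],b[:,1],1)[0])),b.round(0).tolist())
```

```text
jaw -30.84850721563281 [-2.16638159  8.10889658  4.03930746] [1.33600813 0.38273422 0.16205151] 0.2736999953931544
scene 313 edge slope deg 4.857703488878852 [[-50.0, -68.0], [-44.0, -65.0], [-38.0, -65.0], [-32.0, -66.0], [-26.0, -67.0], [-20.0, -66.0], [-14.0, -66.0], [-8.0, -67.0], [-2.0, -65.0], [4.0, -61.0], [10.0, -61.0]]
side 285 edge slope deg 4.429899654814271 [[-50.0, -68.0], [-44.0, -68.0], [-38.0, -67.0], [-32.0, -68.0], [-26.0, -68.0], [-20.0, -66.0], [-14.0, -67.0], [-8.0, -67.0], [-2.0, -66.0], [4.0, -62.0], [10.0, -63.0]]
```

drive_tool --steps '[[[0,0,0,0,0,-2,0],[0,0,0,0,0,-4,0],[0,0,0,0,0,-6,0]]]'

```text
time_s: 10.35
eef_pos: [574.2, -76.6, 163.9]
tcp_rot: [0.67, 0.223, 0.673, -0.221]
wrist_force: [-1.8, 9.3, 3.3]
finger_gap: 42.7
```

Run:
```python
from h import *
from scipy.spatial.transform import Rotation as R
s=state(); M=R.from_quat(np.roll(s['tcp_rot'],-1)).as_matrix(); print('jaw',np.degrees(np.arctan2(M[1,2],M[0,2])),s['wrist_force'],s['wrist_torque'],s['q'][5],s['joint_efforts'][5])
```

```text
jaw -36.56190434949052 [-1.82689338  9.25441473  3.31150249] [1.45553422 0.34825406 2.24127539] 0.37424949896009696 1.9917511940002441
```

The turning torque jumped to 2.2 N m, so the cam is at its stop. I back off a little, lift out, and retreat back toward the robot.

drive_tool --steps '[[[0,0,0,0,0,0,0],[0,0,0,0,0,5,0],[0,-0.001,0,0,0,9,0],[0,-0.001,0.015,0,0,9,0],[0,-0.001,0.035,0,0,9,0],[0,-0.001,0.08,0,0,9,0],[0,-0.001,0.13,0,0,9,0],[0,0,0.18,0,0,9,0]]]'

```text
time_s: 11.35
eef_pos: [574.7, -79.6, 348.1]
tcp_rot: [0.687, 0.17, 0.685, -0.171]
wrist_force: [0.7, 0.3, 0.1]
finger_gap: 42.6
```

drive_tool --steps '[[[-0.03,0.04,0.01,0,0,0,0],[-0.06,0.08,0.01,0,0,0,0],[-0.09,0.13,0.01,0,0,0,0],[-0.12,0.18,0.01,0,0,0,0],[-0.15,0.23,0.01,0,0,0,0],[-0.15,0.23,0.01,0,0,0,0]]]'

```text
time_s: 12.1
eef_pos: [423.4, 153.1, 356.5]
tcp_rot: [0.688, 0.169, 0.685, -0.168]
wrist_force: [-0.8, -0.3, -0.5]
finger_gap: 43.0
```

Run:
```python
from h import *
s=state(); print({k:np.round(s[k],3) for k in('time_s','eef_pos','wrist_force','wrist_torque','joint_vel')})
for n in('scene','side'):
    d=grab(n,n+'6'); X=cloud(d); g=d['img'].max(2); y=np.radians(-17.5); ex=np.array([np.cos(y),np.sin(y)]); ey=np.array([-ex[1],ex[0]]); D=X[...,:2]-[608.2,-38.4]; U,V=D@ex,D@ey; Z=X[...,2]
    L=(abs(Z-108)<3)&(g<70)&(abs(U+20)<50)&(V<0)&(V>-100)
    P=np.stack([U[L],V[L]],1); w,v=np.linalg.eigh(np.cov(P.T)); print(n,len(P),P.mean(0),'cam',np.arctan2(abs(v[0,0]),v[1,0]*np.sign(v[0,0])))
    for u0 in(-95,0,100):
        m=(abs(U-u0)<12)&(V>-145)&(V<-105)&(abs(Z-86)<12); print('  z',u0,np.nanmedian(Z[m]).round(1))
d=load('scene6'); e=load('side6')
a=cv2.resize(d['img'][130:330,130:330],(400,400)); b=cv2.resize(e['img'][150:350,170:370],(400,400))
cv2.imwrite('pics/p8.png',np.hstack([a,b])[:,:,::-1])
```

```text
{'time_s': np.float64(12.1), 'eef_pos': array([423.353, 153.078, 356.547]), 'wrist_force': array([-0.762, -0.278, -0.534]), 'wrist_torque': array([-0.027, -0.006, -0.008]), 'joint_vel': array([-0.069,  0.035, -0.018, -0.029, -0.018, -0.029])}
scene 578 [-17.86095337 -48.83013306] cam 1.5824286624811559
  z -95 85.5
  z 0 85.5
  z 100 85.6
side 524 [-17.74046963 -50.07328199] cam 1.5639242500013306
  z -95 85.6
  z 0 85.6
  z 100 85.3
```

View pics/p8.png

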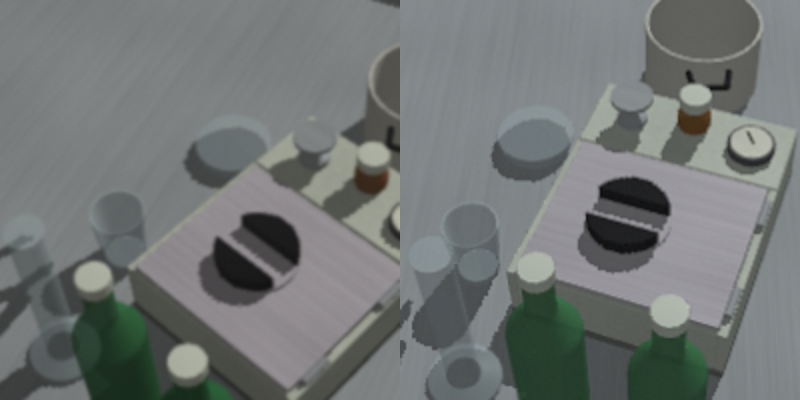

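The panel is flat and the slot runs from front to hinge (cam at 1.56 to 1.58 rad). The bystanders are in place and the arm is clear.

```bash
python3 -c "
from cell import hand_in; print(hand_in())"
```

```text
the job is handed in; nothing more can be done
None
```

The panel is shut and its fastener is locked, and I handed the job in at about 12 s on the robot's clock, well under the 38 s limit.

- **Closing the panel:** it stood open at 0.645 rad. I pushed its front strip down with the fingertips until about 25 N showed it was at its stop. Depth readings then gave a flat 85.3–86.0 mm along its depth, with the fastener still open.
- **Turning the fastener:** I set both fingertips in the slot and turned clockwise until the torque jumped to 2.2 N m at the stop. Then I backed off a little, lifted out and moved clear.
- **Last checks:**
    - The fastener measured 1.58 rad in one camera and 1.56 in the other.
    - The panel was flat at about 85.5 mm.
    - The wrist force was near zero.
    - By eye in the last picture, the bystanders stood where they began; I did not measure their final positions, and the picture cut off part of the pot and of bottle_b.
- **Disagreements:** the fastener's centre measured about 2 mm off its nominal position, which is within the camera calibration. Before the turn, with the gripper hiding part of the fastener, the two cameras gave different slot angles. I used the earlier clear view, where both gave about 0.2 rad.

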